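# Close and bolt down the egg-turner drive box

### The arm

A 6-joint arm with a two-finger parallel gripper is mounted at the origin on a cart in front of the work surface, level with it; the furniture and walls round the work are solid. World frame = base frame: x ahead of the robot, y to its left, z up, the work surface at z = 0. Lengths are in m, angles in rad, forces in N, time in s.
With the tool pointing down it reaches from about 0.25 to 0.775 m from the base axis. Payload 4 kg.
Tool frame: the origin (TCP) lies midway between the tips of the shut fingers; the grasp point (between the pads) lies 19 mm behind it; z points along the fingers, y is the line along which they close (so a half turn about z gives the same grasp; the last joint's range is limited). The gripper opens to 94 mm and grips with 3 to 60 N. Pads are 16 mm wide; open, the fingers measure 119 mm over their backs; the gripper's body (75 mm by 177 mm) begins 78 mm behind the grasp point.
Start: joints at [-1.228, 0.087, 1.371, -0, 1.684, -0.103], TCP at [0.237, -0.496, 0.206] pointing down, gripper open.
Joint ranges: [-3.1, 3.1], [-0.76, 2.03], [0.27, 2.55], [-1.08, 4.22], [0.17, 2.65], [-2.57, 2.57]. Speed limits (rad/s): [2.79, 2.79, 3.14, 3.14, 3.14, 3.14].

### API

Orientations are given as a unit quaternion [x, y, z, w].
In Python, from cell import sense, snapshot, hand_in gives the robot as it stands. The module is installed in compiled form; this text tells all that it offers.
- The arm moves only by the shell command python3 -m crank 'ROWS' [FORCE]. ROWS is JSON, a list of rows, each a list of 3 entries, a list of its own where there are three numbers: the shift along the world's x, y, z as a fraction of full scale, then the turn, a rotation vector about the world's x, y, z as a fraction of full scale, then the opening, from -1 (shut) to 1 (fully open). In form: [[[tx, ty, tz], [wx, wy, wz], claw], ...]. A call has 1 to 20 rows; each row shifts and turns the commanded pose from where the row before left it; what a row does not reach is not made up. Full scale, the value 1, is 0.1 m for a shift and 0.12 rad for a turn. A row lasts 1/12 s, in which the tool goes at most 41.7 mm and 7.16 degrees, less where a joint would pass 70% of its speed; a pose out of reach is approached as far as the arm can. A call with a number of a shift or a turn outside -1 to 1 is refused whole. A call with a gripper value outside its range is refused whole. The fingers move at their own pace and stop on an object; FORCE is the grip in N (left out, the last holds). Time passes only in rows, so rows that do not move let the fingers close. It gives the time, the measured TCP pose, the force, the opening and the grip force at its end, in the units of the state.
- sense(): the state, without advancing time (a new reading comes with each control period).
- snapshot(name): name is "side" or "top"; returns a dict with "img" (400x640x3 uint8, red, green, blue), "fovy" (degrees; the focal length in pixels is half the picture's height over the tangent of half this angle, whatever the lens; pixels are square), "cx", "cy" (the principal point, pixels), "R" (3x3) and "t" (3): a world point X has camera coordinates R X + t. Camera axes: x right, y down, z forward; pixel columns grow to the right and rows downward; lengths in m; the calibration is good to about 2 mm. A picture is of the moment at which its call begins. There is no depth.
- hand_in(): hands the job in; it is judged then, once.
The state is a dict: "t": time; "q": joint angles; "dq": joint speeds; "tau": joint torques, N m; "tool_pos": TCP position; "orientation": TCP orientation; "force": force on the tool from outside, world axes, zero at the start; "torque": the same for the moment, N m; "finger_gap": finger opening in m; "grasp_force": force on a finger pad.
Only numpy, scipy, OpenCV 4.12 (cv2) and the standard library are available. Lean on these libraries where they do the work, as an engineer would, in place of code of your own. Each camera call takes 0.05 s, during which the arm holds its last target. There are 200 camera calls.

### The job

Take the drive box's hinged cover by its handle and lower it gently onto the box without letting it drop. Then tighten the three captive bolts clockwise by their wing knobs, each fully home to its end stop: the middle one first, then the two outer ones. Leave everything else on the bench as it is.

Things in the scene. Friction and masses are not known exactly. Their poses are not given: they have to be found in the camera images.
- drive_box: Grey open-topped egg-turner drive box fixed to the bench, 160 mm deep (its x), 250 mm wide (its y), 60 mm high, with a motor and gears inside. Origin: centre of its underside; its -x side is the front (towards the robot), +y the left. Its hinged cover makes the total height 67 mm when shut.
- cover (a joint): Opening angle of the box's aluminium cover, rad: 0 = shut on its stop, lying level on the box; 1.5 = fully open, nearly upright. The hinge runs along the box's far long side. Its friction holds the cover only when nearly upright; below about 1.0 rad it falls if let go.
- cover_hinge (a point): Middle of the cover's hinge axis, 64 mm above the bench, 82 mm behind the box's centre; moves with the cover: x points from the handle to the hinge in the cover's plane, y along the hinge, z out of the cover's upper face.
- cover_handle (a point): Middle of the cover's bow handle: a round bar 12 mm thick, 100 mm between its arms' centres, parallel to the hinge, in the plane of the cover, 204 mm from the hinge axis and 42 mm (centre) beyond the cover's front edge. Axes as at the hinge. With the cover shut it lies 64 mm above the bench.
- bolt_left (a joint): Turn of the left (+y) captive bolt in the cover, rad, growing clockwise seen from above: 0 = undone (wing points from front to back, along the box's x), 1.571 = home at its end stop (wing parallel to the box's front edge).
- bolt_left_grip (a point): Grip point on the axis of the left (+y) bolt's black wing knob. The wing is 46 mm long (this point's x), 10 mm thick (its y) and 27 mm high; the point lies 11 mm below its top and 27 mm above the cover's upper face, 94 mm above the bench with the cover shut. z is the bolt's axis. The bolts stand 85 mm apart in a row parallel to the front edge, 50 mm behind it.
- bolt_middle (a joint): Turn of the middle captive bolt in the cover, rad, growing clockwise seen from above: 0 = undone (wing points from front to back, along the box's x), 1.571 = home at its end stop (wing parallel to the box's front edge).
- bolt_middle_grip (a point): Grip point on the axis of the middle bolt's black wing knob. The wing is 46 mm long (this point's x), 10 mm thick (its y) and 27 mm high; the point lies 11 mm below its top and 27 mm above the cover's upper face, 94 mm above the bench with the cover shut. z is the bolt's axis. The bolts stand 85 mm apart in a row parallel to the front edge, 50 mm behind it.
- bolt_right (a joint): Turn of the right (-y) captive bolt in the cover, rad, growing clockwise seen from above: 0 = undone (wing points from front to back, along the box's x), 1.571 = home at its end stop (wing parallel to the box's front edge).
- bolt_right_grip (a point): Grip point on the axis of the right (-y) bolt's black wing knob. The wing is 46 mm long (this point's x), 10 mm thick (its y) and 27 mm high; the point lies 11 mm below its top and 27 mm above the cover's upper face, 94 mm above the bench with the cover shut. z is the bolt's axis. The bolts stand 85 mm apart in a row parallel to the front edge, 50 mm behind it.
- screwdriver_yellow: Bystander: yellow-handled screwdriver, 170 mm long, 27 mm high; origin at the centre of its underside.
- spring_clamp: Bystander: black spring clamp, 112 mm long, 20 mm high; origin at the centre of its underside.
- pot_green: Bystander: small round pot, 50 mm across, 37 mm high; origin at the centre of its underside.
- marker: Bystander: marker pen, 135 mm long; origin at the centre of its underside.
- pencil: Bystander: pencil, 136 mm long, 7 mm thick; origin at the centre of its underside.

How it is judged:
By the outcome, as a careful person would: the job done as asked, in the order asked, and still so for the second after the job is handed in, with the robot touching nothing.
It also fails if it takes over 69 s, if anything falls off the work surface, if the arm or the gripper's body presses on something with over 40 N, if the wrist force passes 120 N, or if a joint passes its speed limit or range.

## Working session

There is one attempt and no reset: what is moved stays moved. The work goes in short steps, Python scripts to look and compute and a shell command to move; the robot and the scene stay as the last step left them, time stands still between calls to the robot, and variables do not carry over. Pictures are saved under pics/ and viewed, at most 10 in all, crops included, and the job is handed in when it is done.

```bash
mkdir -p pics
cat > h.py <<'E'
import numpy as np, cv2
from cell import sense, snapshot, hand_in
def cam(n):
    s=snapshot(n); s['R']=np.array(s['R']); s['t']=np.array(s['t']); s['f']=200/np.tan(np.radians(s['fovy'])/2); return s
def ray(s,u,v):
    d=s['R'].T@np.array([(u-s['cx'])/s['f'],(v-s['cy'])/s['f'],1.]); return -s['R'].T@s['t'], d/np.linalg.norm(d)
def onz(s,u,v,z):
    o,d=ray(s,u,v); return o+d*(z-o[2])/d[2]
def proj(s,X):
    c=s['R']@np.array(X)+s['t']; return c[:2]/c[2]*s['f']+[s['cx'],s['cy']]
def tri(s1,p1,s2,p2):
    o1,d1=ray(s1,*p1);o2,d2=ray(s2,*p2)
    a=np.linalg.lstsq(np.c_[d1,-d2],o2-o1,rcond=None)[0]
    A=o1+a[0]*d1;B=o2+a[1]*d2; return (A+B)/2,np.linalg.norm(A-B)
def save(s,n): cv2.imwrite('pics/'+n,cv2.cvtColor(s['img'],cv2.COLOR_RGB2BGR))
E
python3 - <<'E'
from h import *
for n in ('side','top'):
    s=cam(n); save(s,n+'0.png'); print(n,s['f'],s['cx'],s['cy'],-s['R'].T@s['t'],s['R'].round(3).tolist())
print(sense())
E
```

```text
side 488.22744631923 316.9754540582525 201.1168244392154 [ 0.51512288 -0.79211125  0.80842635] [[1.0, 0.011, 0.014], [0.017, -0.677, -0.736], [0.001, 0.736, -0.677]]
top 379.07454984278485 317.56363357683085 194.12194625050626 [ 0.41296673 -0.002868    0.93130601] [[-0.019, -0.999, -0.038], [-0.99, 0.024, -0.14], [0.14, 0.035, -0.989]]
{'t': 0.1, 'q': array([-1.22807169e+00,  8.78745836e-02,  1.37209587e+00, -1.61734232e-05,
        1.68361457e+00, -1.03072586e-01]), 'dq': array([-0.00130696, -0.00204765, -0.00402741,  0.0002504 ,  0.0013239 ,
        0.00012237]), 'tau': array([ 2.64142145e-03, -3.41249514e+01, -3.03302658e+01,  7.20159989e-02,
        3.04729852e-02, -8.42828945e-05]), 'tool_pos': array([ 0.2369828 , -0.49577109,  0.20442847]), 'orientation': array([ 9.75260504e-01,  2.21056458e-01, -1.27062497e-04, -9.88085133e-04]), 'force': array([-0.83573638,  0.86009332,  0.19754089]), 'torque': array([-0.0173353 , -0.02352178, -0.0284972 ]), 'grasp_force': 0.0, 'finger_gap': 0.09408017501325214}
```

View pics/side0.png

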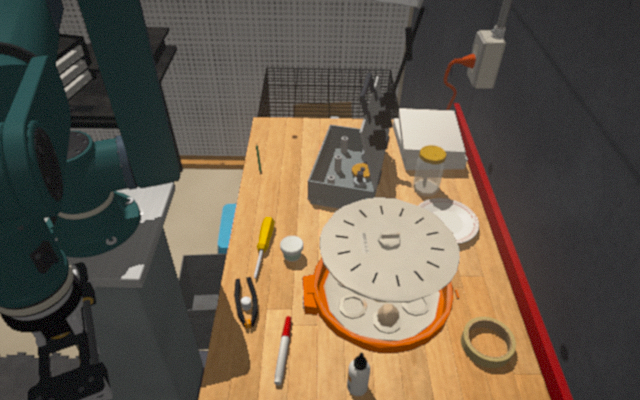

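View pics/top0.png

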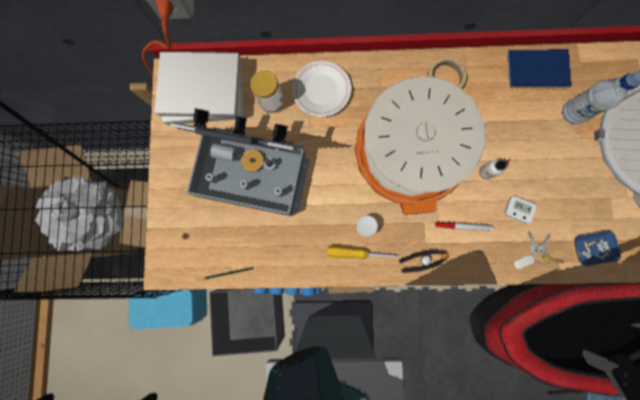

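Side view: the box is at about (345,165) with its cover upright at (375,115). Top view: the box corners are at about (189,192), (202,133), (307,150) and (296,213), and the three wings at (200,118), (239,126), (280,133). I'll enlarge both views for exact pixels.

Run:
```python
import cv2,numpy as np
a=cv2.imread('pics/side0.png')[60:220,290:430];b=cv2.imread('pics/top0.png')[95:225,175:325]
a=cv2.resize(a,None,fx=2.7*1.0,fy=2.7,interpolation=cv2.INTER_CUBIC);b=cv2.resize(b,(400,347),interpolation=cv2.INTER_CUBIC)
c=np.zeros((440,800,3),np.uint8);c[:a.shape[0],:a.shape[1]]=a;c[:b.shape[0],400:800]=b
cv2.imwrite('pics/crop1.png',cv2.convertScaleAbs(c,alpha=1.7,beta=15));print(a.shape)
```

```text
(432, 378, 3)
```

View pics/crop1.png

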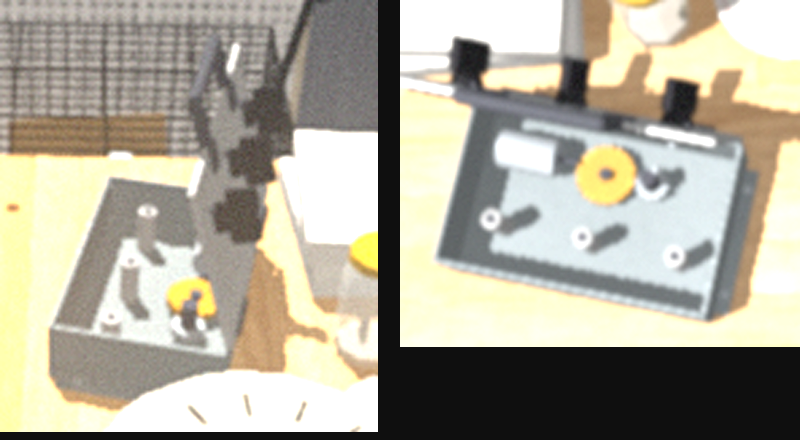

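The crop shows the box rim clearly. Front-left, front-right and rear corners are sharp in the top view, and the handle bar is the dark bar at top-view crop (480,100)-(620,125).

```bash
cat > pose.py <<'E'
from h import *
from scipy.optimize import least_squares
S=cam('side');T=cam('top')
loc={'fr':(-.08,-.125),'fl':(-.08,.125),'rr':(.08,-.125),'rl':(.08,.125)}
obs=[(S,'fr',309.3,181.1),(S,'fl',330.7,125.9),(S,'rr',374.4,191.5),(T,'fl',188.9,192.5),(T,'fr',291.6,214.2),(T,'rr',304.4,150.5),(T,'rl',202,134.4)]
def W(p,l):
    c,s=np.cos(p[2]),np.sin(p[2]); return np.array([p[0]+c*l[0]-s*l[1],p[1]+s*l[0]+c*l[1],l[2]])
def res(p): return np.concatenate([proj(c,W(p,(*loc[k],.06)))-[u,v] for c,k,u,v in obs])
r=least_squares(res,[.5,.2,.1]);p=r.x
def cov(a,along,y,up=0): # cover local: distance from hinge, y, out of upper face
    return W(p,(.082-along*np.cos(a)+up*np.sin(a),y,.064+along*np.sin(a)+up*np.cos(a)))
E
python3 - <<'E'
from pose import *
print(p,r.fun.reshape(-1,2).round(1).tolist())
for a in (1.3,1.5):
    for k,q in dict(hl=(.204,.05),hr=(.204,-.05),bl=(.112,.085,.041),bm=(.112,0,.041),br=(.112,-.085,.041)).items():
        X=cov(a,*q);print(a,k,X.round(3),'side',proj(S,X).round(1),'crop',((proj(S,X)-[290,60])*2.7).round(),'top',proj(T,X).round(1),'crop',((proj(T,X)-[175,95])*2.667+[400,0]).round())
print(sense()['t'])
E
```

```text
[ 0.59572152  0.19548678 -0.20692153] [[-2.5, 0.6], [-2.8, -1.7], [-0.4, 0.6], [-1.3, 2.0], [-0.2, -0.2], [0.3, -2.8], [1.0, -4.6]]
1.3 hl [0.633 0.239 0.261] side [369.4  74.9] crop [214.  40.] top [199.1 130.4] crop [464.  94.]
1.3 hr [0.612 0.141 0.261] side [363.   96.7] crop [197.  99.] top [251.4 139.6] crop [604. 119.]
1.3 bl [0.703 0.26  0.183] side [394.5 100.1] crop [282. 108.] top [202.9 109.7] crop [474.  39.]
1.3 bm [0.685 0.177 0.183] side [390.8 118.7] crop [272. 158.] top [242.4 116.5] crop [580.  57.]
1.3 br [0.668 0.093 0.183] side [386.7 139.4] crop [261. 214.] top [282.4 123.4] crop [686.  76.]
1.5 hl [0.672 0.231 0.267] side [387.   74.2] crop [262.  38.] top [202.7 108.6] crop [474.  36.]
1.5 hr [0.652 0.133 0.267] side [381.8  96.2] crop [248.  98.] top [255.2 117.6] crop [614.  60.]
1.5 bl [0.726 0.255 0.179] side [403.9 102.8] crop [307. 116.] top [206.1  99.9] crop [483.  13.]
1.5 bm [0.708 0.172 0.179] side [400.7 121.5] crop [299. 166.] top [245.2 106.5] crop [587.  31.]
1.5 br [0.691 0.089 0.179] side [397.1 142.4] crop [289. 223.] top [284.9 113.3] crop [693.  49.]
0.2
```

Run:
```python
from pose import *
o2=[o for o in obs if not (o[0] is T and o[1] in('rr','rl'))]
ho=[(S,.05,.204,210,38),(S,-.05,.204,195,100),(T,.05,.204,470,97),(T,-.05,.204,612,125)]
def f(x):
    global p
    import pose; pose.p=x[:3]
    e=[proj(c,W(x,(*loc[k],.06)))-[u,v] for c,k,u,v in o2]
    for c,y,al,u,v in ho:
        q=np.array([u/2.7+290,v/2.7+60]) if c is S else np.array([(u-400)/2.667+175,v/2.667+95])
        e.append(proj(c,cov(x[3],al,y))-q)
    return np.concatenate(e)
r=least_squares(f,[*p,1.3],loss='soft_l1');print(r.x,r.fun.reshape(-1,2).round(1).tolist())
import pose; pose.p=r.x[:3]
for y in(.05,-.05):print(cov(r.x[3],.204,y))
h=lambda u,v:(u/2.7+290,v/2.7+60); t=lambda u,v:((u-400)/2.667+175,v/2.667+95)
print(tri(S,h(210,38),T,t(470,97)),tri(S,h(195,100),T,t(612,125)))
```

```text
[ 0.59880117  0.19231788 -0.22461401  1.27185263] [[-2.0, 1.0], [-0.8, -1.2], [-0.0, 1.7], [-0.2, -0.4], [0.4, -0.8], [0.9, 2.0], [-0.7, 0.8], [-0.5, 0.0], [-1.7, -0.4]]
[0.63130682 0.23617969 0.25895222]
[0.60903381 0.13869168 0.25895222]
(array([0.62864347, 0.23265229, 0.26597165]), np.float64(0.0007028001483616777)) (array([0.60869871, 0.13491016, 0.26273332]), np.float64(0.0029881989359455408))
```

```bash
python3 -m crank '[[[0,0,0.35],[0,0,0.38],0.1],[[0,0,0.35],[0,0,0.38],0.1],[[0,0,0.35],[0,0,0.38],0.1],[[0,0,0.35],[0,0,0.38],0.1],[[0.19,0.34,0],[0,0,0.38],0.1],[[0.19,0.34,0],[0,0,0.38],0.1],[[0.19,0.34,0],[0,0,0.38],0.1],[[0.19,0.34,0],[0,0,0.38],0.1],[[0.19,0.34,0],[0,0,0.38],0.1],[[0.19,0.34,0],[0,0,0.38],0.1],[[0.19,0.34,0],[0,0,0.38],0.1],[[0.19,0.34,0],[0,0,0.38],0.1],[[0.19,0.34,0],[0,0,0.38],0.1],[[0.19,0.34,0],[0,0,0.38],0.1],[[0.19,0.34,0],[0,0,0.38],0.1],[[0.19,0.34,0],[0,0,0.38],0.1],[[0.19,0.34,0],[0,0,0.38],0.1],[[0.19,0.34,0],[0,0,0.38],0.1],[[0.19,0.34,0],[0,0,0.28],0.1],[[0.19,0.34,0],[0,0,0.28],0.1]]' 20; python3 -m crank '[[[0.19,0.34,0],[0,0,0],0.1],[[0.19,0.34,0],[0,0,0],0.1],[[0.19,0.34,0],[0,0,0],0.1],[[0.19,0.34,0],[0,0,0],0.1],[[0,0,0],[0,0,0],0.1],[[0,0,0],[0,0,0],0.1]]'
python3 - <<'E'
from h import *
S=cam('side');T=cam('top')
a=S['img'][40:200,300:440];b=T['img'][60:190,170:330]
c=np.zeros((480,800,3),np.uint8);a=cv2.resize(a,(400,457),interpolation=cv2.INTER_CUBIC);b=cv2.resize(b,(400,325),interpolation=cv2.INTER_CUBIC)
c[:457,:400]=a;c[:325,400:]=b
cv2.imwrite('pics/v2.png',cv2.convertScaleAbs(c[:,:,::-1],alpha=1.7,beta=15))
s=sense();print(s['t'],s['tool_pos'],s['orientation'],s['q'],s['force'])
E
```

```text
t: 1.97
tool_pos: [0.5417, 0.0497, 0.3456]
orientation: [0.785, 0.619, 0.0, 0.0]
force: [-0.0, -0.3, 0.7]
finger_gap: 0.0516
grasp_force: 0.0
t: 2.47
tool_pos: [0.6176, 0.1856, 0.3426]
orientation: [0.785, 0.62, -0.002, -0.001]
force: [-0.7, -0.0, 0.8]
finger_gap: 0.0517
grasp_force: 0.0
2.5667 [0.61697721 0.18333847 0.3454028 ] [ 7.85799839e-01  6.18480789e-01 -3.40264179e-04  1.00994374e-04] [ 2.01060463e-01  3.30017488e-01  8.07053355e-01 -5.35823533e-04
  2.00503909e+00  4.38015586e-01] [ 0.58250008 -0.3731002  -0.39246144]
```

View pics/v2.png

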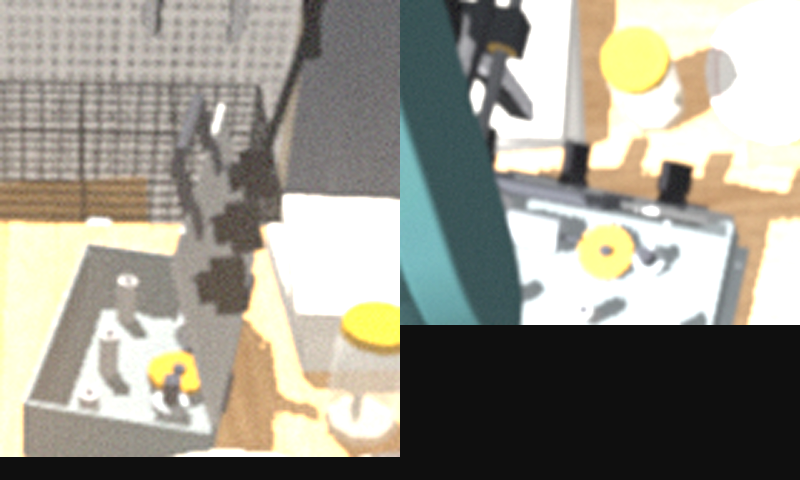

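The side crop shows both fingers (152,20) and (238,20) straddling the handle bar (187,130) once perspective is allowed for. I'll descend and grip.

```bash
python3 -m crank '[[[0.03,0.03,-0.2],[0,0,0.1],0.1],[[0,0,-0.25],[0,0,0],0.1],[[0,0,-0.25],[0,0,0],0.1],[[0,0,-0.2],[0,0,0],0.1],[[0,0,-0.13],[0,0,0],0.1],[[0,0,0],[0,0,0],0.1],[[0,0,0],[0,0,0],-0.3],[[0,0,0],[0,0,0],-0.6],[[0,0,0],[0,0,0],-0.8],[[0,0,0],[0,0,0],-1],[[0,0,0],[0,0,0],-1],[[0,0,0],[0,0,0],-1],[[0,0,0],[0,0,0],-1]]' 20; python3 -c "
from h import *
s=sense();print(s['t'],s['tool_pos'],s['force'],s['torque'],s['finger_gap'],s['grasp_force'])
S=cam('side');a=S['img'][40:200,300:440];cv2.imwrite('pics/v3.png',cv2.convertScaleAbs(cv2.resize(a,(525,600),interpolation=cv2.INTER_CUBIC)[:,:,::-1],alpha=1.7,beta=15))"
```

```text
t: 3.65
tool_pos: [0.6202, 0.1868, 0.243]
orientation: [0.782, 0.623, 0.0, 0.0]
force: [-0.1, -0.2, 1.3]
finger_gap: 0.0114
grasp_force: 20.0
3.65 [0.62022417 0.18684834 0.24301349] [-0.09504473 -0.15508312  1.34661814] [-0.0257685   0.05125362  0.00700984] 0.011397429402202768 20.001905858516693
```

View pics/v3.png

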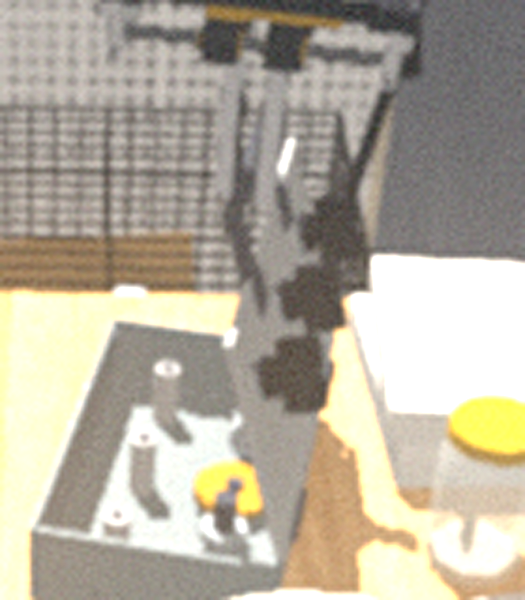

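The bar is held: gap 11.4 mm, 20 N, with almost no side force. Next I'll work out the lowering arc in row units.

```bash
python3 -c "
import numpy as np
a=np.linspace(1.27,0,11);h=.204*np.cos(a);z=.204*np.sin(a)
d=np.array([-.975,.2227])
for i in range(10):
    dh=(h[i+1]-h[i])/4*10;dz=(z[i+1]-z[i])/4*10;print(a[i+1].round(3),(d*dh).round(3),dz.round(3))
hx=np.array([.679,.174]);print(hx+d*.204)"
```

```text
1.143 [-0.059  0.013] -0.023
1.016 [-0.056  0.013] -0.031
0.889 [-0.051  0.012] -0.038
0.762 [-0.046  0.011] -0.044
0.635 [-0.041  0.009] -0.05
0.508 [-0.034  0.008] -0.054
0.381 [-0.027  0.006] -0.058
0.254 [-0.02   0.005] -0.061
0.127 [-0.012  0.003] -0.064
0.0 [-0.004  0.001] -0.065
[0.4801    0.2194308]
```

```bash
python3 -m crank '[[[-0.059,0.013,-0.023],[0,0,0],-1],[[-0.059,0.013,-0.023],[0,0,0],-1],[[-0.059,0.013,-0.023],[0,0,0],-1],[[-0.059,0.013,-0.023],[0,0,0],-1],[[-0.056,0.013,-0.031],[0,0,0],-1],[[-0.056,0.013,-0.031],[0,0,0],-1],[[-0.056,0.013,-0.031],[0,0,0],-1],[[-0.056,0.013,-0.031],[0,0,0],-1]]' 20; python3 -c "
from h import *
s=sense();print(s['force'],s['torque'],s['q'])"
```

```text
t: 4.37
tool_pos: [0.5734, 0.1976, 0.2206]
orientation: [0.782, 0.623, 0.0, -0.0]
force: [0.6, 1.4, 2.0]
finger_gap: 0.0113
grasp_force: 20.0
[0.55568323 1.35483015 1.97764848] [ 0.22760351 -0.34384684 -0.02388812] [2.38146687e-01 2.11594665e-01 1.20025480e+00 4.19560849e-04
 1.72955769e+00 4.62787975e-01]
```

```bash
python3 -m crank '[[[-0.051,0.012,-0.038],[0,0,0],-1],[[-0.051,0.012,-0.038],[0,0,0],-1],[[-0.051,0.012,-0.038],[0,0,0],-1],[[-0.051,0.012,-0.038],[0,0,0],-1],[[-0.046,0.011,-0.044],[0,0,0],-1],[[-0.046,0.011,-0.044],[0,0,0],-1],[[-0.046,0.011,-0.044],[0,0,0],-1],[[-0.046,0.011,-0.044],[0,0,0],-1],[[-0.041,0.009,-0.05],[0,0,0],-1],[[-0.041,0.009,-0.05],[0,0,0],-1],[[-0.041,0.009,-0.05],[0,0,0],-1],[[-0.041,0.009,-0.05],[0,0,0],-1]]' 20; python3 -c "
from h import *
s=sense();print(s['force'],s['torque'],s['q'])"
```

```text
t: 5.37
tool_pos: [0.5176, 0.2104, 0.1671]
orientation: [0.782, 0.623, -0.001, -0.001]
force: [-3.5, 2.2, 4.2]
finger_gap: 0.0115
grasp_force: 20.0
[-3.51068265  2.23855881  4.18988406] [ 0.33844587  0.40237869 -0.03051434] [2.83894193e-01 1.18516312e-01 1.41237563e+00 1.02160880e-03
 1.61258406e+00 5.08529925e-01]
```

```bash
python3 -m crank '[[[-0.034,0.008,-0.054],[0,0,0],-1],[[-0.034,0.008,-0.054],[0,0,0],-1],[[-0.034,0.008,-0.054],[0,0,0],-1],[[-0.034,0.008,-0.054],[0,0,0],-1],[[-0.027,0.006,-0.058],[0,0,0],-1],[[-0.027,0.006,-0.058],[0,0,0],-1],[[-0.027,0.006,-0.058],[0,0,0],-1],[[-0.027,0.006,-0.058],[0,0,0],-1],[[-0.02,0.005,-0.061],[0,0,0],-1],[[-0.02,0.005,-0.061],[0,0,0],-1],[[-0.02,0.005,-0.061],[0,0,0],-1],[[-0.02,0.005,-0.061],[0,0,0],-1]]' 20; python3 -c "
from h import *
s=sense();print(s['force'],s['torque'],s['q'])"
```

```text
t: 6.37
tool_pos: [0.4844, 0.218, 0.0968]
orientation: [0.782, 0.623, -0.002, -0.002]
force: [-3.4, 3.6, 0.9]
finger_gap: 0.0114
grasp_force: 20.0
[-3.44076347  3.59345412  0.89902428] [ 0.5510336   0.4959409  -0.02720809] [0.31491117 0.09573429 1.5792545  0.00177877 1.4707394  0.53938015]
```

```bash
python3 -m crank '[[[-0.012,0.003,-0.05],[0,0,0],-1],[[-0.012,0.003,-0.05],[0,0,0],-1],[[-0.011,0.003,-0.05],[0,0,0],-1],[[-0.008,0.002,-0.05],[0,0,0],-1],[[-0.008,0.002,-0.05],[0,0,0],-1],[[-0.006,0.002,-0.05],[0,0,0],-1],[[-0.004,0.001,-0.04],[0,0,0],-1],[[-0.003,0.001,-0.04],[0,0,0],-1],[[-0.002,0,-0.03],[0,0,0],-1],[[0,0,-0.03],[0,0,0],-1],[[0,0,-0.02],[0,0,0],-1],[[0,0,-0.02],[0,0,0],-1],[[0,0,0],[0,0,0],-1]]' 20; python3 -c "
from h import *
s=sense();print(s['force'],s['torque'],s['q'])"
```

```text
t: 7.45
tool_pos: [0.477, 0.2196, 0.0479]
orientation: [0.782, 0.623, -0.002, -0.002]
force: [-4.9, 4.1, -1.4]
finger_gap: 0.011
grasp_force: 20.0
[-4.87756383  4.13916273 -1.36979795] [ 0.62599511  0.57011823 -0.03715941] [0.32193488 0.12285527 1.65165287 0.00237311 1.37309766 0.54626429]
```

```bash
python3 -m crank '[[[0,0,-0.02],[0,0,0],-1],[[0,0,-0.01],[0,0,0],-1],[[0,0,0],[0,0,0],-1]]' 20;python3 -m crank '[[[0,0,-0.02],[0,0,0],-1],[[0,0,-0.01],[0,0,0],-1],[[0,0,0],[0,0,0],-1]]' 20;python3 -m crank '[[[0,0,-0.01],[0,0,0],-1],[[0,0,-0.01],[0,0,0],-1],[[0,0,0],[0,0,0],-1]]' 20
python3 - <<'E'
from h import *
S=cam('side');a=S['img'][90:230,290:440];cv2.imwrite('pics/v4.png',cv2.convertScaleAbs(cv2.resize(a,(600,560),interpolation=cv2.INTER_CUBIC)[:,:,::-1],alpha=1.7,beta=15))
E
```

```text
t: 7.7
tool_pos: [0.4769, 0.2196, 0.045]
orientation: [0.782, 0.623, -0.002, -0.002]
force: [-4.0, 4.7, -1.1]
finger_gap: 0.0115
grasp_force: 20.0
t: 7.95
tool_pos: [0.4769, 0.2197, 0.0419]
orientation: [0.782, 0.623, -0.002, -0.002]
force: [-4.5, 4.9, -1.0]
finger_gap: 0.0115
grasp_force: 20.0
t: 8.2
tool_pos: [0.4769, 0.2196, 0.04]
orientation: [0.782, 0.623, -0.002, -0.002]
force: [-5.1, 4.5, -1.0]
finger_gap: 0.0114
grasp_force: 20.0
```

View pics/v4.png

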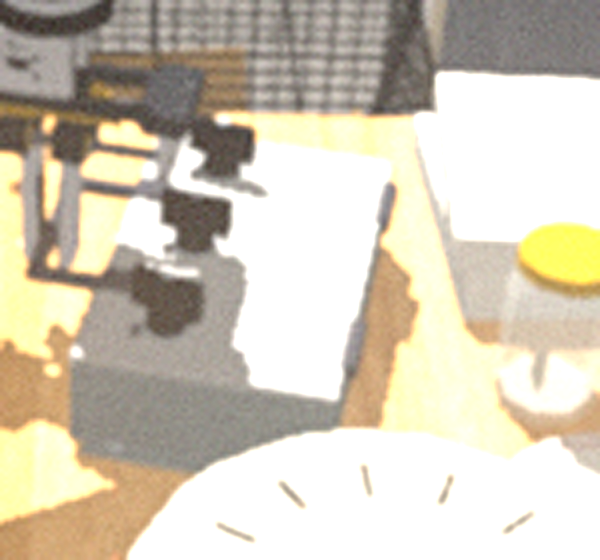

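Side view: the cover looks shut or nearly so, with its front-right corner at crop (75,352) and the handle's near end at (40,272). There's no stop force yet, so I'll keep easing down.

```bash
python3 -c "
import pose
from pose import *
pose.p=np.array([.5988,.1923,-.2246])
for a in (0,.03,.06): print(a,[((proj(S,cov(a,al,y,u))-[290,90])*4).round().tolist() for al,y,u in ((.204,-.05,0),(.162,-.125,.003),(.112,-.085,.041))])"
python3 -m crank '[[[0,0,-0.01],[0,0,0],-1],[[0,0,-0.01],[0,0,0],-1],[[0,0,0],[0,0,0],-1]]' 20;python3 -m crank '[[[0,0,-0.01],[0,0,0],-1],[[0,0,-0.01],[0,0,0],-1],[[0,0,0],[0,0,0],-1]]' 20
```

```text
0 [[33.0, 277.0], [69.0, 359.0], [169.0, 281.0]]
0.03 [[33.0, 269.0], [69.0, 353.0], [171.0, 277.0]]
0.06 [[34.0, 261.0], [70.0, 347.0], [174.0, 272.0]]
t: 8.6
tool_pos: [0.4769, 0.2197, 0.0396]
orientation: [0.782, 0.623, -0.002, -0.002]
force: [-7.6, 3.5, 5.3]
finger_gap: 0.0114
grasp_force: 20.0
t: 8.85
tool_pos: [0.477, 0.2197, 0.0394]
orientation: [0.782, 0.623, -0.002, -0.002]
force: [-11.0, 2.7, 13.9]
finger_gap: 0.0118
grasp_force: 20.0
```

The cover is on its stop: 14 N at the handle and no further travel. I'll relieve the load, release, lift, turn and back off to look.

```bash
python3 -m crank '[[[0,0,0.03],[0,0,0],-1],[[0,0,0],[0,0,0],-0.7],[[0,0,0],[0,0,0],-0.4],[[0,0,0],[0,0,0],-0.2],[[0,0,0],[0,0,0],-0.2],[[0,0,0.1],[0,0,0],-0.2],[[0,0,0.2],[0,0,0],-0.2],[[0,0,0.3],[0,0,0],-0.2],[[0,0,0.3],[0,0,0],-0.2],[[0,0,0.3],[0,0,1],-0.2],[[0,0,0.3],[0,0,1],-0.2],[[-0.2,-0.1,0],[0,0,1],-0.2],[[-0.2,-0.1,0],[0,0,1],-0.2],[[-0.2,-0.1,0],[0,0,1],-0.2],[[-0.2,-0.1,0],[0,0,1],-0.2],[[0,0,0],[0,0,1],-0.2],[[0,0,0],[0,0,1],-0.2],[[0,0,0],[0,0,1],-0.2],[[0,0,0],[0,0,1],-0.2],[[0,0,0],[0,0,1],-0.2]]' 20; python3 -m crank '[[[0,0,0],[0,0,1],-0.2],[[0,0,0],[0,0,1],-0.2],[[0,0,0],[0,0,0],-0.2]]' 20
python3 - <<'E'
from h import *
S=cam('side');T=cam('top');
a=S['img'][90:230,290:430];b=T['img'][95:225,175:325]
for s in 'ST': np.savez(s+'.npz',img=dict(S=S,T=T)[s]['img'])
c=np.zeros((400,800,3),np.uint8);a=cv2.resize(a,(400,400),interpolation=cv2.INTER_CUBIC);b=cv2.resize(b,(400,347),interpolation=cv2.INTER_CUBIC)
c[:,:400]=a;c[:347,400:]=b
cv2.imwrite('pics/v5.png',cv2.convertScaleAbs(c[:,:,::-1],alpha=1.3,beta=10))
s=sense();print(s['q'],s['force'])
E
```

```text
t: 10.52
tool_pos: [0.4004, 0.1789, 0.193]
orientation: [0.233, 0.972, 0.0, 0.001]
force: [-0.1, -0.2, 0.2]
finger_gap: 0.0374
grasp_force: 0.0
t: 10.77
tool_pos: [0.4004, 0.1789, 0.1928]
orientation: [0.117, 0.993, 0.0, 0.001]
force: [-0.1, -0.6, -0.0]
finger_gap: 0.0376
grasp_force: 0.0
[ 2.91403152e-01 -1.62716408e-01  1.63775841e+00 -2.65512701e-04
  1.66525378e+00 -1.04015975e+00] [-0.89097328 -1.03869628 -0.7214022 ]
```

View pics/v5.png

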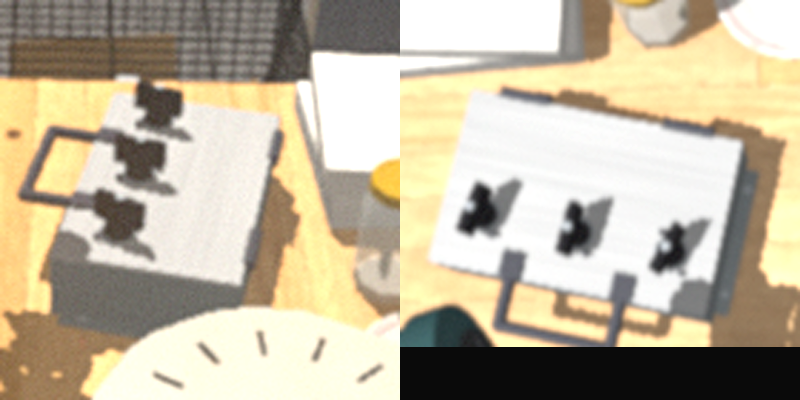

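The cover is shut and the wings are visible. In the top-view crop they are at about (478,208), (575,228) and (670,247), all still pointing front to back.

```bash
cat > wings.py <<'E'
from h import *
import pose
from pose import *
pose.p=np.array([.5975,.1923,-.2246])
def run():
    S=cam('side');T=cam('top')
    for n,y in (('left',.085),('middle',0),('right',-.085)):
        X=cov(0,.112,y,.028);P=[]
        for s,thr in ((S,60),(T,55)):
            u,v=proj(s,X).round().astype(int);g=s['img'].max(2);m=np.zeros_like(g);w=15
            m[v-w:v+w,u-w:u+w]=(g[v-w:v+w,u-w:u+w]<thr)
            k,l,st,ce=cv2.connectedComponentsWithStats(m);i=1+st[1:,4].argmax();P.append(ce[i])
            M=cv2.moments((l==i).astype(np.uint8),True);ang=.5*np.arctan2(2*M['mu11'],M['mu20']-M['mu02'])
            print(n,'pred',proj(s,X).round(1),'obs',ce[i].round(1),st[i,4],'ang',ang.round(2))
        print('  pred',X.round(4),'tri',[np.round(q,4) for q in tri(S,P[0],T,P[1])],'top ray z.09',onz(T,*P[1],.09).round(4))
run()
E
python3 wings.py
python3 - <<'E'
from h import *
T=cam('top')
t=lambda u,v:((u-400)/2.667+175,v/2.667+95)
for q,z in (((430,262),.067),((712,320),.067),((745,143),.067),((472,92),.067),((498,325),.064),((612,346),.064)): print(onz(T,*t(*q),z).round(4))
E
```

```text
left pred [345.2 125.4] obs [345.2 126.2] 144 ang 0.68
left pred [205.6 172.9] obs [204.6 173.9] 128 ang -1.17
  pred [0.5872 0.2818 0.092 ] tri [array([0.5868, 0.2862, 0.0862]), np.float64(0.0015)] top ray z.09 [0.5852 0.2848 0.09  ]
middle pred [338.7 144. ] obs [338.4 144.4] 152 ang 0.4
middle pred [241.5 180.1] obs [240.3 181.2] 107 ang -1.34
  pred [0.5683 0.199  0.092 ] tri [array([0.5673, 0.2029, 0.0876]), np.float64(0.0013)] top ray z.09 [0.5662 0.2023 0.09  ]
right pred [331.4 164.5] obs [331.2 165.1] 148 ang 0.75
right pred [278.  187.5] obs [276.6 188.5] 99 ang -1.1
  pred [0.5493 0.1161 0.092 ] tri [array([0.5484, 0.12  , 0.087 ]), np.float64(0.0012)] top ray z.09 [0.5473 0.1194 0.09  ]
[0.5451 0.335  0.067 ]
[0.4887 0.0876 0.067 ]
[0.6442 0.057  0.067 ]
[0.6982 0.3015 0.067 ]
[0.4887 0.2745 0.064 ]
[0.4684 0.1747 0.064 ]
```

```bash
python3 -m crank '[[[0.278,0.038,0],[0,0,0.1],-0.2],[[0.278,0.038,0],[0,0,0],-0.2],[[0.278,0.038,0],[0,0,0],-0.2],[[0.278,0.038,0],[0,0,0],-0.2],[[0.278,0.038,0],[0,0,0],-0.2],[[0.278,0.038,0],[0,0,0],-0.2],[[0,0,-0.25],[0,0,0],-0.2],[[0,0,-0.25],[0,0,0],-0.2],[[0,0,-0.25],[0,0,0],-0.2],[[0,0,-0.25],[0,0,0],-0.2],[[0,0,-0.15],[0,0,0],-0.2],[[0,0,0],[0,0,0],-0.2],[[0,0,0],[0,0,0],-0.4],[[0,0,0],[0,0,0],-0.6],[[0,0,0],[0,0,0],-0.8],[[0,0,0],[0,0,0],-1],[[0,0,0],[0,0,0],-1],[[0,0,0],[0,0,0],-1]]' 30; python3 -c "
from h import *
s=sense();print(s['force'],s['torque'],s['q'])
S=cam('side');a=S['img'][90:230,290:430];cv2.imwrite('pics/v6.png',cv2.convertScaleAbs(cv2.resize(a,(500,500),interpolation=cv2.INTER_CUBIC)[:,:,::-1],alpha=1.5,beta=10))"
```

```text
t: 12.62
tool_pos: [0.5688, 0.205, 0.0805]
orientation: [0.111, 0.994, 0.003, 0.003]
force: [0.6, 6.7, 3.0]
finger_gap: 0.01
grasp_force: 43.0
[0.60786393 6.70996609 2.95561267] [ 1.03701012 -0.24688445 -0.04525389] [ 0.24967644  0.25573803  1.42692897  0.00416607  1.45090232 -1.09858587]
```

View pics/v6.png

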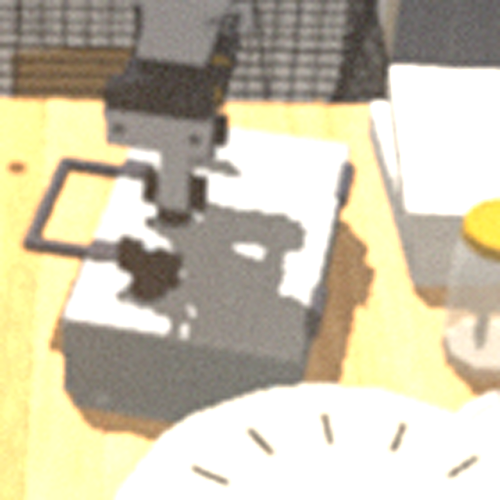

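The middle wing is gripped at a 10 mm gap. The 6.7 N side force means the bolt lies about 3 mm further along +y, so I'll re-centre and turn clockwise.

```bash
python3 -m crank '[[[0.01,0.03,0],[0,0,0],-1],[[0,0,0],[0,0,0],-1]]' 35; python3 -m crank '[[[0,0,0],[0,0,-0.6],-1],[[0,0,0],[0,0,-0.8],-1],[[0,0,0],[0,0,-0.8],-1],[[0,0,0],[0,0,-0.8],-1],[[0,0,0],[0,0,-0.8],-1],[[0,0,0],[0,0,-0.8],-1]]';python3 -c "
from h import *
s=sense();print(s['force'],s['torque'],s['q'][5])"
```

```text
t: 12.83
tool_pos: [0.5689, 0.2051, 0.0805]
orientation: [0.112, 0.994, 0.0, 0.002]
force: [-1.6, 0.0, 6.6]
finger_gap: 0.0097
grasp_force: 47.9
t: 13.33
tool_pos: [0.5687, 0.2047, 0.0805]
orientation: [0.38, 0.925, 0.0, 0.002]
force: [-3.0, 0.2, 7.4]
finger_gap: 0.0098
grasp_force: 47.9
[-2.96099182  0.22268102  7.36856175] [-0.28850295  0.41947574  0.06699228] -0.5376204168452
```

```bash
python3 -m crank '[[[0,0,0],[0,0,-0.8],-1],[[0,0,0],[0,0,-0.8],-1],[[0,0,0],[0,0,-0.8],-1],[[0,0,0],[0,0,-0.8],-1],[[0,0,0],[0,0,-0.8],-1],[[0,0,0],[0,0,-0.8],-1],[[0,0,0],[0,0,-0.8],-1],[[0,0,0],[0,0,-0.8],-1],[[0,0,0],[0,0,-0.8],-1],[[0,0,0],[0,0,-0.8],-1],[[0,0,0],[0,0,-0.3],-1],[[0,0,0],[0,0,0],-1]]';python3 -c "
from h import *
s=sense();print(s['force'],s['torque'],s['q'][5])"; python3 -m crank '[[[0,0,0],[0,0,-0.3],-1],[[0,0,0],[0,0,-0.2],-1],[[0,0,0],[0,0,0],-1]]';python3 -c "
from h import *
s=sense();print(s['force'],s['torque'],s['q'][5])"
```

```text
t: 14.33
tool_pos: [0.5679, 0.2045, 0.0805]
orientation: [0.775, 0.632, 0.0, 0.001]
force: [-3.5, -1.2, 8.4]
finger_gap: 0.0099
grasp_force: 47.9
[-3.48578201 -1.20550386  8.4421852 ] [-0.4088019   0.8444687  -0.07098706] 0.45515772072294314
t: 14.58
tool_pos: [0.568, 0.2045, 0.0805]
orientation: [0.793, 0.609, 0.0, 0.001]
force: [-5.2, -1.3, 7.8]
finger_gap: 0.01
grasp_force: 46.1
[-5.22622344 -1.25519349  7.84408424] [-0.38101426  0.86177622  0.55309953] 0.5132500992213342
```

Torque is rising at 1.60 rad of turn, so the stop is reached. I'll push slightly more to be sure.

```bash
python3 -m crank '[[[0,0,0],[0,0,-0.3],-1],[[0,0,0],[0,0,-0.3],-1],[[0,0,0],[0,0,0],-1],[[0,0,0],[0,0,0],-1]]';python3 -c "
from h import *
s=sense();print(s['force'],s['torque'],s['q'][5])"
```

```text
t: 14.92
tool_pos: [0.568, 0.2046, 0.0805]
orientation: [0.814, 0.581, 0.0, 0.001]
force: [-4.2, -0.9, 8.5]
finger_gap: 0.0103
grasp_force: 45.9
[-4.21965917 -0.88150175  8.54124338] [-0.41395396  0.86853524  0.79907592] 0.5838082385831999
```

Torque went up to 0.8 N·m while only the finger compliance yielded, so the middle bolt is home. I'll release it and go to the left bolt.

```bash
python3 -m crank '[[[0,0,0],[0,0,0],-0.8],[[0,0,0],[0,0,0],-0.5],[[0,0,0],[0,0,0],-0.2],[[0,0,0],[0,0,0],-0.2],[[0,0,0.3],[0,0,0],-0.2],[[0,0,0.3],[0,0,0],-0.2],[[0,0,0.3],[0,0,0],-0.2],[[0.063,0.277,0],[0,0,1],-0.2],[[0.063,0.277,0],[0,0,1],-0.2],[[0.064,0.276,0],[0,0,1],-0.2],[[0,0,0],[0,0,1],-0.2],[[0,0,0],[0,0,1],-0.2],[[0,0,0],[0,0,1],-0.2],[[0,0,0],[0,0,1],-0.2],[[0,0,0],[0,0,1],-0.2],[[0,0,0],[0,0,1],-0.2],[[0,0,0],[0,0,1],-0.2],[[0,0,0],[0,0,1],-0.2],[[0,0,0],[0,0,1],-0.2],[[0,0,0],[0,0,1],-0.2]]' 35; python3 -m crank '[[[0,0,0],[0,0,0.9],-0.2],[[0,0,0],[0,0,0],-0.2]]'; python3 wings.py | grep -v pred.*tri
```

```text
t: 16.58
tool_pos: [0.5862, 0.288, 0.1664]
orientation: [0.168, 0.986, -0.0, -0.001]
force: [-0.6, -0.5, -0.3]
finger_gap: 0.0378
grasp_force: 0.0
t: 16.75
tool_pos: [0.5863, 0.288, 0.1665]
orientation: [0.117, 0.993, -0.0, -0.001]
force: [-0.3, 0.2, -0.9]
finger_gap: 0.0376
grasp_force: 0.0
left pred [345.2 125.4] obs [345.  126.4] 151 ang 0.86
left pred [205.6 172.9] obs [201.5 165.7] 303 ang 0.92
middle pred [338.7 144. ] obs [338.5 147.3] 59 ang -1.57
middle pred [241.5 180.1] obs [242.6 181.4] 65 ang -0.28
right pred [331.4 164.5] obs [331.3 165.3] 147 ang 0.62
right pred [278.  187.5] obs [276.6 188.6] 94 ang -1.09
```

```bash
python3 -m crank '[[[0,0,-0.25],[0,0,0.1],-0.2],[[0,0,-0.25],[0,0,0],-0.2],[[0,0,-0.25],[0,0,0],-0.2],[[0,0,-0.12],[0,0,0],-0.2],[[0,0,0],[0,0,0],-0.2],[[0,0,0],[0,0,0],-0.4],[[0,0,0],[0,0,0],-0.6],[[0,0,0],[0,0,0],-0.8],[[0,0,0],[0,0,0],-1],[[0,0,0],[0,0,0],-1],[[0,0,0],[0,0,0],-1],[[0,0,0],[0,0,0],-1]]' 35
```

```text
t: 17.95
tool_pos: [0.5876, 0.288, 0.082]
orientation: [0.112, 0.994, 0.0, 0.001]
force: [-1.3, -1.8, 6.3]
finger_gap: 0.0097
grasp_force: 34.7
```

Gripped and well centred. I'll turn it clockwise, 1.57 rad first and then onto the stop.

```bash
python3 -m crank '[[[0,0,0],[0,0,-0.6],-1],[[0,0,0],[0,0,-0.8],-1],[[0,0,0],[0,0,-0.8],-1],[[0,0,0],[0,0,-0.8],-1],[[0,0,0],[0,0,-0.8],-1],[[0,0,0],[0,0,-0.8],-1],[[0,0,0],[0,0,-0.8],-1],[[0,0,0],[0,0,-0.8],-1],[[0,0,0],[0,0,-0.8],-1],[[0,0,0],[0,0,-0.8],-1],[[0,0,0],[0,0,-0.8],-1],[[0,0,0],[0,0,-0.8],-1],[[0,0,0],[0,0,-0.8],-1],[[0,0,0],[0,0,-0.8],-1],[[0,0,0],[0,0,-0.8],-1],[[0,0,0],[0,0,-0.8],-1],[[0,0,0],[0,0,-0.5],-1],[[0,0,0],[0,0,0],-1]]';python3 -c "
from h import *
s=sense();print(s['torque'],s['q'][5])"; python3 -m crank '[[[0,0,0],[0,0,-0.3],-1],[[0,0,0],[0,0,-0.3],-1],[[0,0,0],[0,0,-0.3],-1],[[0,0,0],[0,0,-0.3],-1],[[0,0,0],[0,0,0],-1],[[0,0,0],[0,0,0],-1]]';python3 -c "
from h import *
s=sense();print(s['torque'],s['q'][5])"
```

```text
t: 19.45
tool_pos: [0.587, 0.2877, 0.082]
orientation: [0.783, 0.623, 0.001, 0.001]
force: [-2.3, -1.9, 6.7]
finger_gap: 0.0096
grasp_force: 34.9
[-0.50880242  0.44025057  0.10420947] 0.5962073697844401
t: 19.95
tool_pos: [0.5871, 0.288, 0.082]
orientation: [0.824, 0.566, 0.001, 0.001]
force: [-2.5, -3.0, 6.9]
finger_gap: 0.0105
grasp_force: 39.5
[-0.45614735  0.27654944  0.88695568] 0.7363663857636925
```

```bash
python3 -m crank '[[[0,0,0],[0,0,0],-0.8],[[0,0,0],[0,0,0],-0.5],[[0,0,0],[0,0,0],-0.2],[[0,0,0],[0,0,0],-0.2],[[0,0,0.3],[0,0,0],-0.2],[[0,0,0.3],[0,0,0],-0.2],[[0,0,0.3],[0,0,0],-0.2],[[-0.076,-0.332,0],[0,0,1],-0.2],[[-0.076,-0.332,0],[0,0,1],-0.2],[[-0.076,-0.332,0],[0,0,1],-0.2],[[-0.076,-0.332,0],[0,0,1],-0.2],[[-0.076,-0.332,0],[0,0,1],-0.2],[[0,0,0],[0,0,1],-0.2],[[0,0,0],[0,0,1],-0.2],[[0,0,0],[0,0,1],-0.2],[[0,0,0],[0,0,1],-0.2],[[0,0,0],[0,0,1],-0.2],[[0,0,0],[0,0,1],-0.2],[[0,0,0],[0,0,1],-0.2],[[0,0,0],[0,0,1],-0.2]]' 35; python3 -m crank '[[[0,0,0],[0,0,1],-0.2],[[0,0,0],[0,0,0.3],-0.2],[[0,0,0],[0,0,0],-0.2]]'
```

```text
t: 21.62
tool_pos: [0.5486, 0.1221, 0.1692]
orientation: [0.186, 0.983, 0.0, -0.0]
force: [-0.1, 0.1, -0.2]
finger_gap: 0.0376
grasp_force: 0.0
t: 21.87
tool_pos: [0.5485, 0.1221, 0.1692]
orientation: [0.111, 0.994, 0.0, -0.0]
force: [0.0, -0.0, -0.5]
finger_gap: 0.0375
grasp_force: 0.0
```

```bash
python3 -m crank '[[[0,0,-0.25],[0,0,0],-0.2],[[0,0,-0.25],[0,0,0],-0.2],[[0,0,-0.25],[0,0,0],-0.2],[[0,0,-0.13],[0,0,0],-0.2],[[0,0,0],[0,0,0],-0.2],[[0,0,0],[0,0,0],-0.4],[[0,0,0],[0,0,0],-0.6],[[0,0,0],[0,0,0],-0.8],[[0,0,0],[0,0,0],-1],[[0,0,0],[0,0,0],-1],[[0,0,0],[0,0,0],-1],[[0,0,0],[0,0,0],-1]]' 35
```

```text
t: 22.87
tool_pos: [0.5497, 0.1223, 0.0836]
orientation: [0.112, 0.994, 0.001, 0.001]
force: [-0.4, 1.0, 5.7]
finger_gap: 0.0097
grasp_force: 34.6
```

```bash
python3 -m crank '[[[0,0,0],[0,0,-0.6],-1],[[0,0,0],[0,0,-0.8],-1],[[0,0,0],[0,0,-0.8],-1],[[0,0,0],[0,0,-0.8],-1],[[0,0,0],[0,0,-0.8],-1],[[0,0,0],[0,0,-0.8],-1],[[0,0,0],[0,0,-0.8],-1],[[0,0,0],[0,0,-0.8],-1],[[0,0,0],[0,0,-0.8],-1],[[0,0,0],[0,0,-0.8],-1],[[0,0,0],[0,0,-0.8],-1],[[0,0,0],[0,0,-0.8],-1],[[0,0,0],[0,0,-0.8],-1],[[0,0,0],[0,0,-0.8],-1],[[0,0,0],[0,0,-0.8],-1],[[0,0,0],[0,0,-0.8],-1],[[0,0,0],[0,0,-0.5],-1],[[0,0,0],[0,0,0],-1]]'; python3 -m crank '[[[0,0,0],[0,0,-0.3],-1],[[0,0,0],[0,0,-0.3],-1],[[0,0,0],[0,0,-0.3],-1],[[0,0,0],[0,0,-0.3],-1],[[0,0,0],[0,0,0],-1],[[0,0,0],[0,0,0],-1]]';python3 -c "
from h import *
s=sense();print(s['torque'],s['q'][5])"
```

```text
t: 24.37
tool_pos: [0.5489, 0.1218, 0.0836]
orientation: [0.782, 0.623, 0.0, 0.001]
force: [-2.1, -1.1, 7.4]
finger_gap: 0.0101
grasp_force: 34.9
t: 24.87
tool_pos: [0.5489, 0.1216, 0.0836]
orientation: [0.824, 0.566, 0.0, 0.001]
force: [-3.5, -1.5, 7.2]
finger_gap: 0.0105
grasp_force: 39.6
[-0.35776684  0.49698756  0.88879754] 0.4846533869336798
```

The same torque rise (0.89 N·m) shows the right bolt is home. I'll release, back off and look.

```bash
python3 -m crank '[[[0,0,0],[0,0,0],-0.8],[[0,0,0],[0,0,0],-0.5],[[0,0,0],[0,0,0],-0.2],[[0,0,0],[0,0,0],-0.2],[[0,0,0.3],[0,0,0],-0.2],[[0,0,0.3],[0,0,0],-0.2],[[0,0,0.3],[0,0,0],-0.2],[[0,0,0.3],[0,0,0],-0.2],[[-0.3,-0.1,0],[0,0,0],-0.2],[[-0.3,-0.1,0],[0,0,0],-0.2],[[-0.3,-0.1,0],[0,0,0],-0.2],[[-0.3,-0.1,0],[0,0,0],-0.2],[[-0.3,-0.1,0],[0,0,0],-0.2],[[-0.2,-0.1,0],[0,0,0],-0.2],[[0,0,0],[0,0,0],-0.2],[[0,0,0],[0,0,0],-0.2]]'
python3 - <<'E'
from h import *
S=cam('side');T=cam('top');save(T,'t9.png')
c=np.zeros((500,800,3),np.uint8)
a=S['img'][110:190,290:370];b=T['img'][130:230,180:310]
c[:400,:400]=cv2.resize(a,(400,400),interpolation=cv2.INTER_CUBIC);c[:308,400:]=cv2.resize(b,(400,308),interpolation=cv2.INTER_CUBIC)
cv2.imwrite('pics/v9.png',cv2.convertScaleAbs(c[:,:,::-1],alpha=1.3,beta=10))
E
```

```text
t: 26.2
tool_pos: [0.3786, 0.0619, 0.2019]
orientation: [0.825, 0.565, 0.001, 0.0]
force: [0.3, -0.3, 0.0]
finger_gap: 0.0378
grasp_force: 0.0
```

View pics/v9.png

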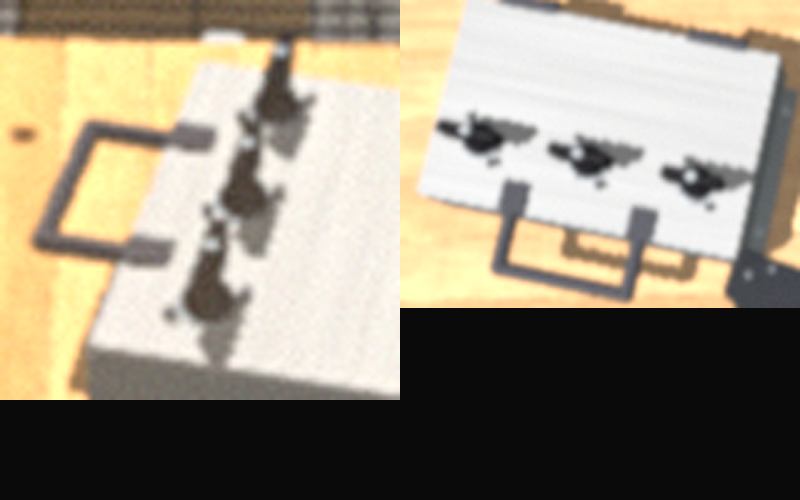

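In the picture the cover is shut. All three wings, at top-view crop (478,133), (582,157) and (692,180), lie parallel to the front edge, and the bystanders were not touched.

```bash
python3 -c "
from cell import hand_in
print(hand_in())"
```

```text
the job is handed in; nothing more can be done
None
```

I lowered the cover onto its stop by the handle, then turned the middle, left and right bolts clockwise to their end stops in that order, and handed the job in about 26 s into the 69 s allowed, with no verdict returned.

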